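# Click the snap lid of the wash-tablet tub shut all round

## Robot

A 6-joint arm with a two-finger parallel gripper is mounted at the origin on a cart in front of the work surface, level with it; the furniture and walls round the work are solid. World frame = base frame: x ahead of the robot, y to its left, z up, the work surface at z = 0. Lengths are in m, angles in rad, forces in N, time in s.
With the tool pointing down it reaches from about 0.35 to 0.775 m from the base axis. Payload 5.5 kg.
Tool frame: the origin (TCP) lies on the front face of the gripper's body, between the roots of the fingers; the fingertips stand 73 mm ahead of it and the grasp point (between the pads) lies 54 mm ahead of it; z points along the fingers, y is the line along which they close (so a half turn about z gives the same grasp; the last joint's range is limited). The gripper opens to 85 mm and grips with 20 to 120 N. Pads are 22 mm wide; open, the fingers measure 114 mm over their backs; the gripper's body (76 mm by 85 mm) begins 54 mm behind the grasp point. The pads swing forward as they close: fully open they stand 13 mm farther back than shut.
Start: joints at [-1.279, 0.313, 0.046, 1.304, 0, 1.431], TCP at [0.241, -0.522, 0.304] pointing down, gripper open.
Joint ranges: [-2.76, 2.76], [-0.86, 1.69], [-1.03, 1.26], [-2.2, 2.34], [-1.47, 1.5], [-3.14, 3.14]. Speed limits (rad/s): [2.57, 2.57, 3.14, 3.14, 3.14, 3.14].

## Interface

Orientations are given as [roll, pitch, yaw] about the fixed x, y, z axes, in that order (R = Rz(yaw) Ry(pitch) Rx(roll)).
In Python, from plant import get_obs, get_image, camera_model, hand_in gives the robot as it stands.
- The arm moves only by the tool drive_tool, never from a script. Its argument "rows" is one flat list of numbers, 5 for each row, row after row: the opening, from -1 (shut) to 1 (fully open), then the shift along the tool's x, y, z in cm, then the turn about the tool's z in degrees. A call has 1 to 12 rows; each row is the pose to reach, as a shift and turn from the pose commanded when the call began, along the tool's axes at that moment; what a row does not reach only later rows make up. A row lasts 1/10 s, in which the tool goes at most 50 mm and 8.59 degrees, less where a joint would pass 70% of its speed; a pose out of reach is approached as far as the arm can. A call with a gripper value outside its range is refused whole. The fingers move at their own pace and stop on an object; "grip_force" is the grip in N (left out, the last holds). Time passes only in rows, so rows that repeat a pose let the fingers close. It gives the time, the measured TCP pose, the force, the opening and the grip force at its end, in the units of the state.
- get_obs(): the state, without advancing time (a new reading comes with each control period).
- get_image(name): name is "scene" or "top" or "wrist"; returns the picture (420x560x3 uint8, blue, green, red); there is no depth.
- camera_model(name): a dict with "fx", "fy", "cx", "cy" (pixels), "distortion" ([k1, k2, p1, p2, k3] as OpenCV has them; the pictures are not rectified), "camera_from_world" (4x4, takes a point from world to camera coordinates). Camera axes: x right, y up, looking along -z (the intrinsics and any distortion apply to the point x, -y, -z); pixel columns grow to the right and rows downward; lengths in m; the calibration is good to about 2 mm. A picture is of the moment at which its call begins: read the wrist's pose just before it. camera_model takes no time and is no camera call; for the wrist camera it gives the pose at the moment of the call.
- hand_in(): hands the job in; it is judged then, once.
The state is a dict: "clock": time; "joints": joint angles; "qvel": joint speeds; "tau": joint torques, N m; "position": TCP position; "orientation": TCP orientation; "force": force on the tool from outside, world axes, zero at the start; "moment": the same for the moment, N m; "gripper_width": opening from 0.0 (shut) to 1.0 (fully open); "finger_force": force on a finger pad.
Only numpy, scipy, OpenCV 4.12 (cv2) and the standard library are available. Lean on these libraries where they do the work, as an engineer would, in place of code of your own. Each camera call takes 0.05 s, during which the arm holds its last target. There are 200 camera calls.

## Task

The lid of the white wash-tablet tub has sprung open along all four sides: press down the raised rim section on each side until all four are clicked shut, flush with the corners of the lid. Press firmly but do not bear down hard, never pick the tub up, and leave it standing where it is. Leave the other things around it alone.

Things in the scene. Friction and masses are not known exactly. Their poses are not given: they have to be found in the camera images.
- tub: white wash-tablet tub with a grey snap-fit lid, 130 mm (its x) by 180 mm (its y), 90 mm high, about 0.9 kg, standing loose and upright on the worktop at any yaw; origin at the centre of its underside, z up. The lid has a fixed middle panel (top 88 mm above the tub's underside), four fixed corners (top 90 mm) and between the corners four hinged rim sections, one along each side. The sections' 30 mm wide top faces are flush with the corners when shut
- rim_xp (a joint): rim section on the tub's +x side (long side, 116 mm long), hinged along its inner edge, 30 mm in from the side of the tub: 0 = sprung open, 0.22 rad = clicked shut and flush. When it is open its outer edge stands about 7 mm high. It is stable only shut or open: pressed down near its outer edge it yields at about 3 to 5 N, snaps through half way (0.11 rad) and stays shut against a hard stop; let go earlier it springs open again
- rim_xp_press (a point): point on the top face of the section on the tub's +x side, half way along it, 22 mm outward from its hinge line and 8 mm in from the tub's edge; 90 mm above the worktop when shut, about 95 mm when open. Seen from above its x axis points outward across the section and its y axis runs along the section
- rim_xn (a joint): rim section on the tub's -x side (long side, 116 mm long), hinged along its inner edge, 30 mm in from the side of the tub: 0 = sprung open, 0.22 rad = clicked shut and flush. When it is open its outer edge stands about 7 mm high. It is stable only shut or open: pressed down near its outer edge it yields at about 3 to 5 N, snaps through half way (0.11 rad) and stays shut against a hard stop; let go earlier it springs open again
- rim_xn_press (a point): point on the top face of the section on the tub's -x side, half way along it, 22 mm outward from its hinge line and 8 mm in from the tub's edge; 90 mm above the worktop when shut, about 95 mm when open. Seen from above its x axis points outward across the section and its y axis runs along the section
- rim_yp (a joint): rim section on the tub's +y side (short side, 66 mm long), hinged along its inner edge, 30 mm in from the side of the tub: 0 = sprung open, 0.22 rad = clicked shut and flush. When it is open its outer edge stands about 7 mm high. It is stable only shut or open: pressed down near its outer edge it yields at about 3 to 5 N, snaps through half way (0.11 rad) and stays shut against a hard stop; let go earlier it springs open again
- rim_yp_press (a point): point on the top face of the section on the tub's +y side, half way along it, 22 mm outward from its hinge line and 8 mm in from the tub's edge; 90 mm above the worktop when shut, about 95 mm when open. Seen from above its x axis points outward across the section and its y axis runs along the section
- rim_yn (a joint): rim section on the tub's -y side (short side, 66 mm long), hinged along its inner edge, 30 mm in from the side of the tub: 0 = sprung open, 0.22 rad = clicked shut and flush. When it is open its outer edge stands about 7 mm high. It is stable only shut or open: pressed down near its outer edge it yields at about 3 to 5 N, snaps through half way (0.11 rad) and stays shut against a hard stop; let go earlier it springs open again
- rim_yn_press (a point): point on the top face of the section on the tub's -y side, half way along it, 22 mm outward from its hinge line and 8 mm in from the tub's edge; 90 mm above the worktop when shut, about 95 mm when open. Seen from above its x axis points outward across the section and its y axis runs along the section
- dosing_cup: loose pale grey round dosing cup, 66 mm across, 50 mm high, beside the tub, to be left alone; origin at the centre of its underside
- tape_roll: loose black roll of tape lying flat, 58 mm across, 19 mm high, to be left alone; origin at the centre of its underside
- clothes_peg: loose white clothes peg lying flat, 72 x 15 x 12 mm, to be left alone; origin at the centre of its underside
There are look-alikes about, which are no part of the job. There is more than one size of the tub; the one meant has the size given above.

How it is judged:
At the end, for the whole second after the job is handed in: All four rim sections are shut (each over 0.18 of 0.22 rad, within about 1 mm at the outer edge), the tub stands upright, at rest, within 40 mm of where it stood, and cup, tape and peg are within 30 mm of where they lay (value of joint each of rim_xp, rim_xn, rim_yp, rim_yn above 0.18 rad and distance of tub from where it was at the start of the episode below 0.04 m and angle between tub's own z axis and vertical below 0.05 rad and linear speed of tub below 0.02 m/s and distance of each of dosing_cup, tape_roll, clothes_peg from where it was at the start of the episode below 0.03 m); the robot touches nothing.
It fails at once if the tub is lifted or tipped (height (world z) of tub above 0.012 m or angle between tub's own z axis and vertical above 0.2 rad).
It fails at once if the tub is pressed harder than 60 N (contact force between the fingers and tub above 60 N).
It fails at once if the tub is pushed more than 60 mm away (distance of tub from where it was at the start of the episode above 0.06 m).
It fails at once if the cup, tape or peg is lifted or pushed more than 30 mm away (height (world z) of any of dosing_cup, tape_roll, clothes_peg above 0.02 m or distance of any of dosing_cup, tape_roll, clothes_peg from where it was at the start of the episode above 0.03 m).
It also fails if it takes over 45 s, if anything falls off the work surface, if the arm or the gripper's body presses on something with over 40 N, if the wrist force passes 120 N, or if a joint passes its speed limit or range.

## Working session

There is one attempt and no reset: what is moved stays moved. The work goes in short steps, Python scripts to look and compute and a tool call to move; the robot and the scene stay as the last step left them, time stands still between calls to the robot, and variables do not carry over. Pictures are saved under pics/ and viewed, at most 10 in all, crops included, and the job is handed in when it is done.

Besides the shell and the picture viewer there is one more tool, called after ">>>" by a JSON object that holds its "name" and its "arguments". drive_tool: Moves the arm, as the interface text tells. Its arguments: {"type":"object","properties":{"rows":{"type":"array"},"grip_force":{"type":"number"}},"required":["rows"]}

```bash
mkdir -p pics; cat > h.py <<'E'
import numpy as np, cv2
from plant import get_obs, get_image, camera_model, hand_in
def ray(m,uv):
    K=np.array([[m['fx'],0,m['cx']],[0,m['fy'],m['cy']],[0,0,1]])
    p=cv2.undistortPoints(np.array(uv,float).reshape(-1,1,2),K,np.array(m['distortion'])).reshape(-1,2)
    T=np.array(m['camera_from_world']);R=T[:3,:3];c=-R.T@T[:3,3]
    d=np.c_[p[:,0],-p[:,1],-np.ones(len(p))]@R
    return c,d
def at(m,uv,z):
    c,d=ray(m,uv); return c+d*((z-c[2])/d[:,2])[:,None]
def proj(m,P):
    T=np.array(m['camera_from_world']);K=np.array([[m['fx'],0,m['cx']],[0,m['fy'],m['cy']],[0,0,1]])
    q=np.atleast_2d(P)@T[:3,:3].T+T[:3,3]; q=q*[1,-1,-1]
    return cv2.projectPoints(q,np.zeros(3),np.zeros(3),K,np.array(m['distortion']))[0].reshape(-1,2)
E
python3 - <<'E'
from h import *
for n in ['top','scene']:
    cv2.imwrite(f'pics/{n}0.png',cv2.resize(get_image(n),(800,600),interpolation=cv2.INTER_CUBIC))
o=get_obs();print(o)
E
```

```text
{'clock': 0.1, 'joints': array([-1.27863877e+00,  3.13959873e-01,  4.50443367e-02,  1.30354614e+00,
        3.07396153e-06,  1.43119620e+00]), 'qvel': array([ 0.00020051, -0.00109935,  0.00299571, -0.00324793, -0.00047793,
        0.00034344]), 'tau': array([ 2.26897224e-03, -4.81725097e+01,  2.99244958e+01,  1.26674978e-02,
       -1.42610143e-04,  1.54701542e-06]), 'position': array([ 0.24051325, -0.5219125 ,  0.30305851]), 'orientation': array([-3.13994393e+00, -2.34773067e-04,  4.31757487e-01]), 'force': array([-0.42339629, -0.1217336 ,  0.2000306 ]), 'moment': array([-0.03821923, -0.01286931, -0.08862564]), 'finger_force': 0.0, 'gripper_width': 1.0021236113986458}
```

View pics/top0.png

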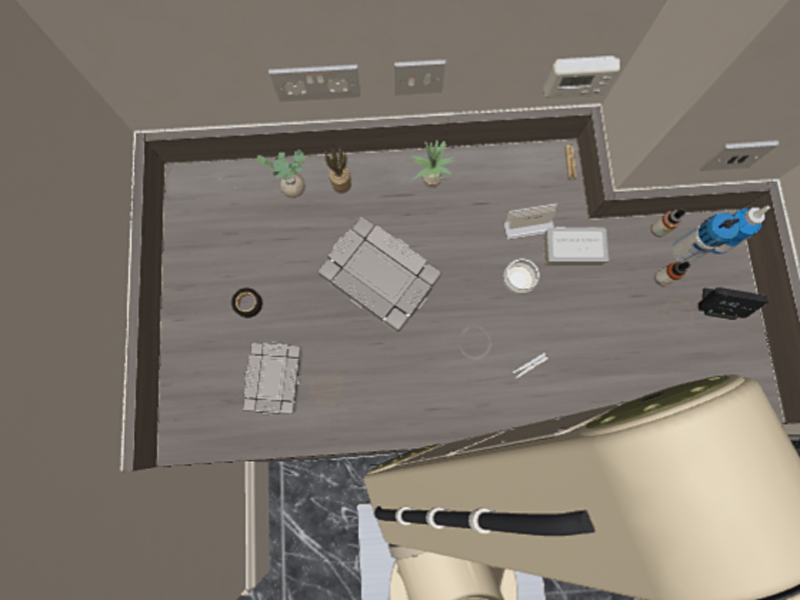

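View pics/scene0.png

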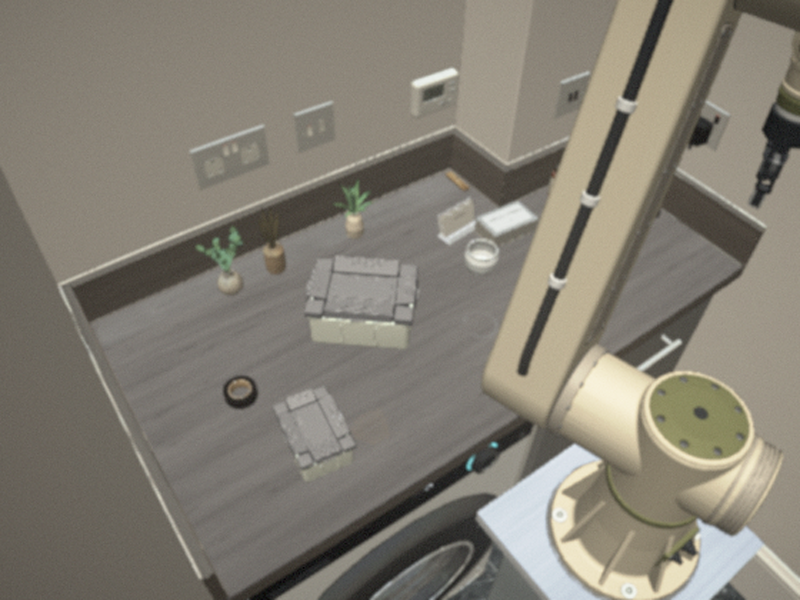

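The top view shows two tubs: a large one centred near (380,273) and a smaller look-alike near (271,378). The cup is at (521,275), the tape at (247,302) and the peg at (530,365). I'll enlarge the large tub.

```bash
python3 - <<'E'
from h import *
im=get_image('top');m=camera_model('top')
cv2.imwrite('pics/crop.png',cv2.resize(im[145:240,210:320],None,fx=6,fy=6,interpolation=cv2.INTER_CUBIC))
s=.7
c=np.array([[367,217],[440,271],[398,330],[319,271]])*s
P=at(m,c,.09);print(P.round(3));print(np.linalg.norm(P-np.roll(P,-1,0),axis=1).round(3),P.mean(0))
c=np.array([[256,342],[300,345],[294,414],[243,411]])*s
P=at(m,c,.07);print(np.linalg.norm(P-np.roll(P,-1,0),axis=1).round(3))
E
```

```text
[[ 0.661  0.109  0.09 ]
 [ 0.548 -0.017  0.09 ]
 [ 0.445  0.066  0.09 ]
 [ 0.563  0.202  0.09 ]]
[0.169 0.133 0.18  0.135] [0.55431306 0.08987078 0.09      ]
[0.079 0.122 0.09  0.123]
```

View pics/crop.png

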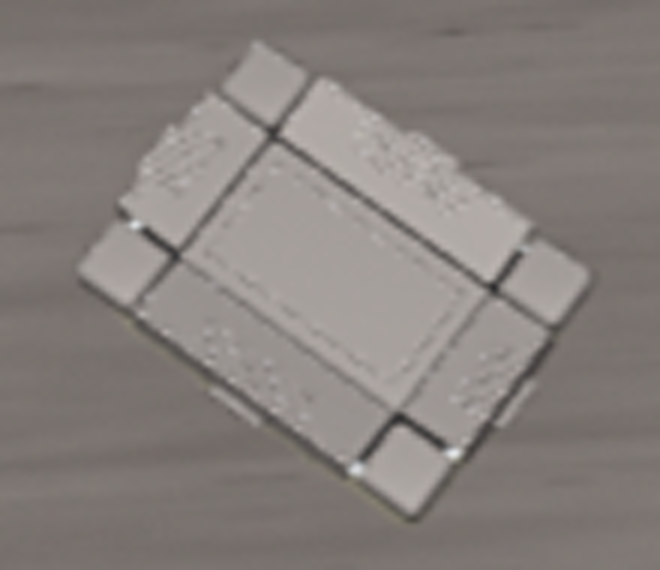

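```bash
cat > plan.py <<'E'
from h import *
from scipy.optimize import least_squares
def fit(m,inner,outer):
    # corner order: N,E,S,W in picture; N->E along the long side
    q=np.array([[-1,-1],[-1,1],[1,1],[1,-1]])  # x,y sign
    M=np.r_[np.c_[q*[.035,.06],np.full(4,.088)],np.c_[q*[.065,.09],np.full(4,.09)]]
    uv=np.r_[inner,outer]
    def w(p):
        c,s=np.cos(p[2]),np.sin(p[2]); return M@np.array([[c,s,0],[-s,c,0],[0,0,1]])+[p[0],p[1],0]
    r=least_squares(lambda p:(proj(m,w(p))-uv).ravel(),[.554,.09,-2.3],loss='soft_l1')
    return r.x,(proj(m,w(r.x))-uv)
def delta(x,y,z,yaw=None):
    o=get_obs();from_=np.array(o['position']);r,p,yw=o['orientation']
    from scipy.spatial.transform import Rotation as Ro
    R=Ro.from_euler('xyz',[r,p,yw]).as_matrix()
    return (R.T@(np.array([x,y,z])-from_)*100).round(2)
E
python3 - <<'E'
from plan import *
m=camera_model('top')
off=lambda a:(np.array(a)+.5)/6-.5+[210,145]
p,r=fit(m,off([(273,131),(493,288),(400,412),(175,258)]),off([(258,40),(593,275),(412,520),(78,270)]))
print(p,r.round(1))
c,s=np.cos(p[2]),np.sin(p[2])
for n,a in dict(xp=(.057,0),xn=(-.057,0),yp=(0,.082),yn=(0,-.082)).items():
    x,y=p[0]+c*a[0]-s*a[1],p[1]+s*a[0]+c*a[1]
    print(n,np.round([x,y,np.hypot(x,y)],4),delta(x,y,.20))
print(at(m,np.array([[521,275],[247,302],[530,365]])*.7,.03))
E
```

```text
[ 0.55523607  0.09307135 -3.84258227] [[-0.1  0.3]
 [ 0.2  0.2]
 [-0.3  0.8]
 [ 0.1 -0.2]
 [ 0.2  0.1]
 [-0.3 -0.2]
 [ 0.2 -1.1]
 [-0.1 -0.1]]
xp [0.5117 0.1298 0.5279] [ 51.9  -47.84  10.4 ]
xn [0.5988 0.0563 0.6014] [ 56.74 -37.51  10.38]
yp [0.5023 0.0304 0.5033] [ 46.89 -39.2   10.38]
yn [0.6081 0.1557 0.6277] [ 61.74 -46.15  10.4 ]
[[ 0.5461571  -0.1777055   0.03      ]
 [ 0.52843257  0.34767973  0.03      ]
 [ 0.37320008 -0.17446934  0.03      ]]
```

>>> {"name": "drive_tool", "arguments": {"rows": [-1, 46.9, -39.2, 0, -25, -1, 46.9, -39.2, 0, -25, -1, 46.9, -39.2, 0, -25, -1, 46.9, -39.2, 0, -25, -1, 46.9, -39.2, 0, -25, -1, 46.9, -39.2, 0, -25, -1, 46.9, -39.2, 0, -25, -1, 46.9, -39.2, 0, -25, -1, 46.9, -39.2, 0, -25, -1, 46.9, -39.2, 0, -25, -1, 46.9, -39.2, 0, -25, -1, 46.9, -39.2, 0, -25], "grip_force": 20}}

```text
clock: 1.35
position: [0.4981, 0.022, 0.3038]
orientation: [3.141, 0.0, 0.868]
force: [1.2, -0.7, -0.1]
gripper_width: 0.001
finger_force: 0.0
```

>>> {"name": "drive_tool", "arguments": {"rows": [-1, 0, 0, 0, 0, -1, 0, 0, 0, 0]}}

```text
clock: 1.55
position: [0.4977, 0.0212, 0.3034]
orientation: [-3.141, 0.001, 0.871]
force: [0.8, -0.5, -1.1]
gripper_width: -0.001
finger_force: 0.0
```

```bash
cat > d.py <<'E'
from plan import *
p=[.55524,.09307,-3.84258]
c,s=np.cos(p[2]),np.sin(p[2])
W=lambda a:(p[0]+c*a[0]-s*a[1],p[1]+s*a[0]+c*a[1])
PR=dict(xp=(.057,0),xn=(-.057,0),yp=(0,.082),yn=(0,-.082))
def show():
    o=get_obs();print(o['position'].round(4),o['orientation'].round(3),o['force'].round(1))
    for n,a in PR.items(): print(n,delta(*W(a),o['position'][2]))
E
python3 - <<'E'
from d import *
show();m=camera_model('wrist');im=get_image('wrist')
for a in [(i*.065,j*.09) for i in(-1,1) for j in(-1,1)]:
    u=proj(m,[*W(a),.09])[0];print(a,u.round());cv2.drawMarker(im,tuple(int(v) for v in u),(0,0,255),0,10,1)
for n,a in PR.items():
    u=proj(m,[*W(a),.095])[0];cv2.drawMarker(im,tuple(int(v) for v in u),(0,255,0),0,10,1)
cv2.imwrite('pics/w1.png',cv2.resize(im,(800,600)))
E
```

```text
[0.4977 0.0212 0.3034] [-3.141e+00  1.000e-03  8.710e-01] [ 0.8 -0.5 -1.1]
xp [ 9.22 -5.92 -0.01]
xn [ 9.2   5.48 -0.01]
yp [ 1.01 -0.23 -0.  ]
yn [17.41 -0.21 -0.02]
(-0.065, -0.09) [363. -38.]
(-0.065, 0.09) [350. 194.]
(0.065, -0.09) [190. -38.]
(0.065, 0.09) [203. 193.]
```

View pics/w1.png

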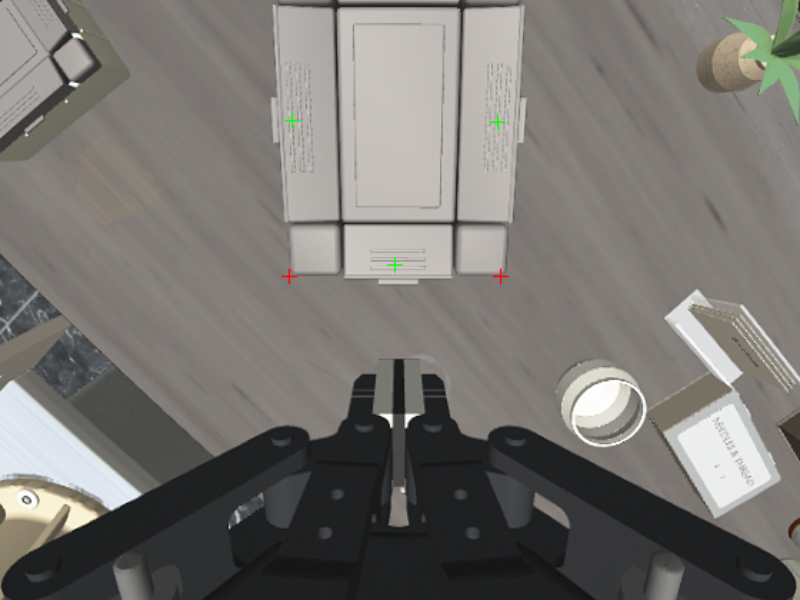

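The overlay agrees with the picture to about 2–3 mm: the lid corners are at (291,273) and (507,273), with the markers at (289,277) and (500,277). I'll shift the targets slightly and go above the near (+y) section.

>>> {"name": "drive_tool", "arguments": {"rows": [-1, 1.1, -0.1, 4, 0, -1, 1.1, -0.1, 8, 0, -1, 1.1, -0.1, 11, 0, -1, 1.1, -0.1, 12.5, 0, -1, 1.1, -0.1, 12.8, 0, -1, 1.1, -0.1, 13.0, 0, -1, 1.1, -0.1, 13.0, 0]}}

```text
clock: 2.3
position: [0.5046, 0.028, 0.1748]
orientation: [3.14, -0.001, 0.867]
force: [0.1, 0.5, -0.0]
gripper_width: -0.003
finger_force: 0.0
```

>>> {"name": "drive_tool", "arguments": {"rows": [-1, 0, 0, 0.3, 0, -1, 0, 0, 0.5, 0, -1, 0, 0, 0.6, 0, -1, 0, 0, 0.7, 0, -1, 0, 0, 0.8, 0, -1, 0, 0, 0.9, 0, -1, 0, 0, 1.0, 0, -1, 0, 0, 1.0, 0]}}

```text
clock: 3.1
position: [0.5038, 0.0291, 0.1635]
orientation: [-3.141, 0.0, 0.868]
force: [0.6, -0.5, 0.2]
gripper_width: -0.002
finger_force: 0.0
```

>>> {"name": "drive_tool", "arguments": {"rows": [-1, 0, 0, 0.05, 0, -1, 0, 0, 0.1, 0, -1, 0, 0, 0.15, 0, -1, 0, 0, 0.2, 0, -1, 0, 0, 0.2, 0]}}

```text
clock: 3.6
position: [0.5041, 0.0289, 0.1625]
orientation: [3.141, -0.0, 0.868]
force: [-1.4, 0.6, 5.2]
gripper_width: 0.0
finger_force: 2.8
```

>>> {"name": "drive_tool", "arguments": {"rows": [-1, 0, 0, 0.05, 0, -1, 0, 0, 0.1, 0, -1, 0, 0, 0.15, 0, -1, 0, 0, 0.2, 0, -1, 0, 0, 0.2, 0]}}

```text
clock: 4.1
position: [0.5041, 0.0289, 0.1623]
orientation: [3.14, -0.001, 0.868]
force: [-6.1, -0.5, 18.2]
gripper_width: 0.001
finger_force: 9.5
```

>>> {"name": "drive_tool", "arguments": {"rows": [-1, 0, 0, -3, 0, -1, 4, 3, -3, 0, -1, 8.2, 5.7, -3, 0, -1, 8.2, 5.7, -3, 0, -1, 8.2, 5.7, -1.5, 0, -1, 8.2, 5.7, -1.0, 0, -1, 8.2, 5.7, -0.8, 0, -1, 8.2, 5.7, -0.6, 0, -1, 8.2, 5.7, -0.4, 0, -1, 8.2, 5.7, -0.2, 0, -1, 8.2, 5.7, -0.1, 0, -1, 8.2, 5.7, -0.1, 0]}}

```text
clock: 5.3
position: [0.6004, 0.0546, 0.1625]
orientation: [3.141, -0.0, 0.868]
force: [-3.1, 0.2, 9.4]
gripper_width: -0.003
finger_force: 4.6
```

>>> {"name": "drive_tool", "arguments": {"rows": [-1, 0, 0, 0.05, 0, -1, 0, 0, -3, 0, -1, 4, -3, -3, 0, -1, 8.2, -5.65, -3, 0, -1, 8.2, -5.65, -3, 0, -1, 8.2, -5.65, -1.5, 0, -1, 8.2, -5.65, -1.0, 0, -1, 8.2, -5.65, -0.7, 0, -1, 8.2, -5.65, -0.4, 0, -1, 8.2, -5.65, -0.2, 0, -1, 8.2, -5.65, 0, 0, -1, 8.2, -5.65, 0, 0]}}

```text
clock: 6.5
position: [0.6106, 0.1531, 0.1625]
orientation: [3.14, -0.0, 0.867]
force: [-2.7, -1.1, 9.1]
gripper_width: 0.002
finger_force: 4.4
```

>>> {"name": "drive_tool", "arguments": {"rows": [-1, 0, 0, 0.1, 0, -1, 0, 0, -3, 0, -1, -4, -3, -3, 0, -1, -8.2, -5.75, -3, 0, -1, -8.2, -5.75, -3, 0, -1, -8.2, -5.75, -1.5, 0, -1, -8.2, -5.75, -1.0, 0, -1, -8.2, -5.75, -0.7, 0, -1, -8.2, -5.75, -0.4, 0, -1, -8.2, -5.75, -0.2, 0, -1, -8.2, -5.75, 0, 0, -1, -8.2, -5.75, 0, 0]}}

```text
clock: 7.7
position: [0.5141, 0.1284, 0.1625]
orientation: [3.14, -0.001, 0.868]
force: [-3.1, -1.8, 11.9]
gripper_width: 0.002
finger_force: 5.9
```

All four reached the same hard stop (TCP z 0.1625). Next I'll lift, back off and check.

>>> {"name": "drive_tool", "arguments": {"rows": [-1, 0, 0, 0.05, 0, -1, 0, 0, 0.05, 0, -1, 0, 0, -5, 0, -1, 0, 0, -10, 0, -1, 0, 0, -14, 0, -1, -5, 5, -14, 0, -1, -9, 5.8, -14, 0, -1, -9, 5.8, -14, 0, -1, -9, 5.8, -14, 0]}}

```text
clock: 8.6
position: [0.4997, 0.0208, 0.301]
orientation: [3.141, -0.0, 0.865]
force: [-0.5, -0.5, -1.0]
gripper_width: 0.002
finger_force: 0.0
```

```bash
python3 - <<'E'
from h import *
a=get_image('wrist')[:230,150:420]; b=get_image('scene')[165:255,200:305]
a=cv2.resize(a,None,fx=2,fy=2,interpolation=cv2.INTER_CUBIC);b=cv2.resize(b,None,fx=2.4,fy=2.4,interpolation=cv2.INTER_CUBIC)
o=np.zeros((460,800,3),np.uint8);o[:460,:540]=a;o[:b.shape[0],545:545+b.shape[1]]=b
cv2.imwrite('pics/end.png',o);print(get_obs()['position'])
E
```

```text
[0.49999897 0.02249899 0.30084726]
```

View pics/end.png

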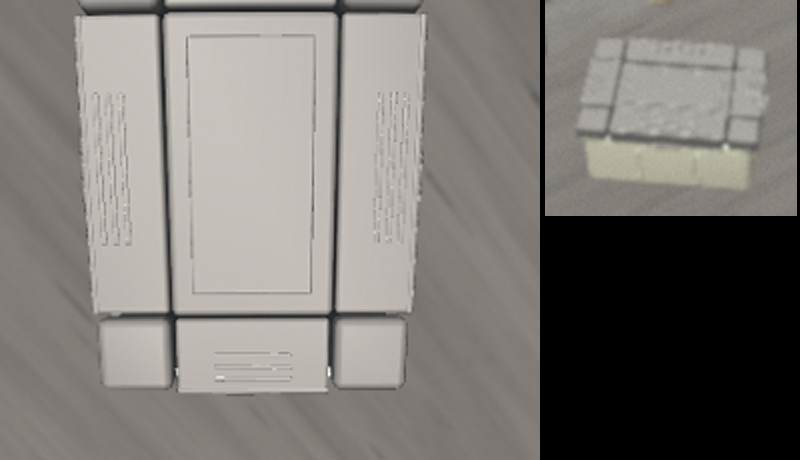

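```bash
python3 - <<'E'
from h import *
w=cv2.resize(cv2.imread('pics/w1.png'),(560,420))[:230,170:400]
e=get_image('wrist')[:230,170:400]
s0=cv2.resize(cv2.imread('pics/scene0.png'),(560,420))[165:255,200:305];s1=get_image('scene')[165:255,200:305]
t0=cv2.resize(cv2.imread('pics/top0.png'),(560,420))[145:240,210:320];t1=get_image('top')[145:240,210:320]
R=lambda i,w,h:cv2.resize(i,(w,h),interpolation=cv2.INTER_CUBIC)
cv2.imwrite('pics/cmp.png',np.vstack([np.hstack([R(s0,400,300),R(s1,400,300)]),np.hstack([R(w,400,300),R(e,400,300)])]))
cv2.imwrite('pics/cmpt.png',np.hstack([R(t0,400,345),R(t1,400,345)]))
E
```

```text
(no output)
```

View pics/cmp.png

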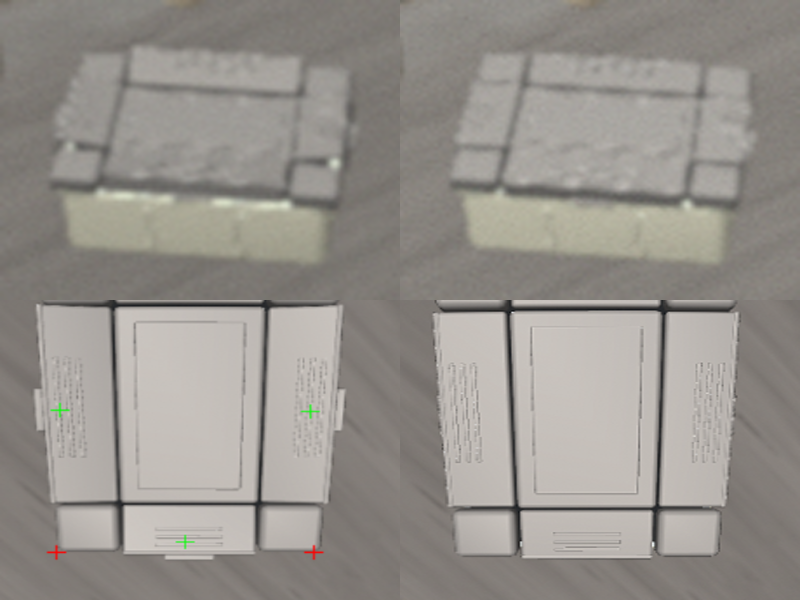

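View pics/cmpt.png

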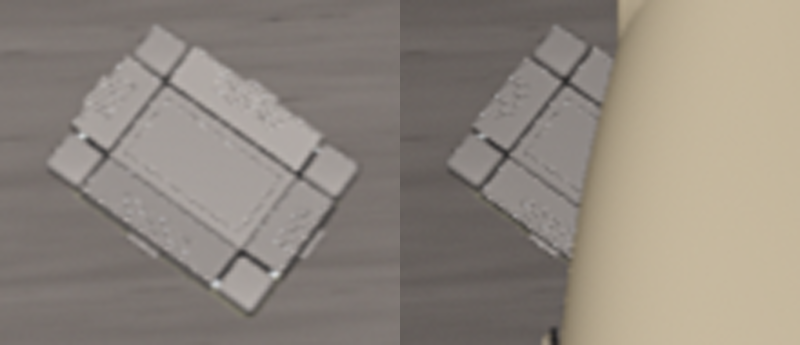

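The comparison shows all visible sections flush, with side tabs that stuck out before now tucked in. The tub has not moved. The force readings agree, with each section meeting the hard stop at tip height 0.09 m.

```bash
python3 -c "
from plant import hand_in
print(hand_in())"
```

```text
the job is handed in; nothing more can be done
None
```

I pressed all four rim sections to their hard stops at about 9–18 N, and the pictures afterwards showed the tub in place; I handed the job in but got no verdict back. The far short side (-y) I saw only in the blurred scene and top views, where it looked flush, and I didn't re-measure the cup, tape or peg, though no move went down near them.

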